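# Lock the casting frame with the T-key

## Robot

A 6-joint arm with a two-finger parallel gripper is mounted at the origin on a cart in front of the work surface, level with it; the furniture and walls round the work are solid. World frame = base frame: x ahead of the robot, y to its left, z up, the work surface at z = 0. Lengths are in m, angles in rad, forces in N, time in s.
With the tool pointing down it reaches from about 0.275 to 1 m from the base axis. Payload 8.4 kg.
Tool frame: the origin (TCP) lies midway between the tips of the shut fingers; the grasp point (between the pads) lies bot.tcp_to_grasp behind it (bot.tcp_to_grasp is the distance from the TCP to the grasp point, in m); z points along the fingers, y is the direction in which the jaws open and shut (so a half turn about z gives the same grasp; the last joint's range is limited). The gripper opens to 85 mm and grips with 20 to 120 N. Pads are 22 mm wide; open, the fingers measure 114 mm over their backs; the gripper's body (76 mm by 85 mm) begins 54 mm behind the grasp point. The pads swing forward as they close: fully open they stand 13 mm farther back than shut.
Start: joints at [-1.167, 0.353, 1.633, -0, 1.155, -0.002], TCP at [0.247, -0.574, 0.231] pointing down, gripper open.
Joint ranges: [-2.63, 2.63], [-0.92, 2.1], [0.06, 2.66], [-1.3, 4.44], [0, 2.69], [-3.02, 3.02]. Speed limits (rad/s): [2.22, 2.22, 2.79, 3.14, 3.14, 3.14].

## Interface

Orientations are given as a rotation vector (axis times angle).
In Python, from station import bot gives the robot as it stands. The module is installed in compiled form; this text tells all that it offers.
- The arm moves only by the tool arm_command, never from a script. Its argument "moves" is a list of rows, each a list of 7 numbers: the turn, a rotation vector about the tool's x, y, z in rad, then the shift along the tool's x, y, z in cm, then the gripper's target within -1 to 1 (fully open at 1, half-way at 0, shut at -1). In form: [[rx, ry, rz, x, y, z, claw], ...]. A call has exactly 10 rows; each row shifts and turns the commanded pose from where the row before left it, along the tool's axes as they then stand; what a row does not reach is not made up. A row lasts 1/12 s, in which the tool goes at most 41.7 mm and 7.16 degrees, less where a joint would pass 70% of its speed; a pose out of reach is approached as far as the arm can. A call is refused whole if a number of a shift passes 4.17 or a number of a turn 0.125, either way. A call with a gripper value outside its range is refused whole. The fingers move at their own pace and stop on an object; "grip_force" is the grip in N (left out, the last holds). Time passes only in rows, so rows that do not move let the fingers close, or fill a call up. It gives the time, the measured TCP pose, the force and the opening at its end, in the units of the state.
- bot.get_obs(): the state, without advancing time (a new reading comes with each control period).
- bot.get_image(name): name is "side" or "top" or "wrist"; returns (picture, depth): 400x640x3 uint8, red, green, blue; 400x640 float32, m along the optical axis (not along the pixel's ray), 0 where there is no reading.
- bot.calibration(name): a dict with "fovy" (degrees; the focal length in pixels is half the picture's height over the tangent of half this angle, whatever the lens; pixels are square), "cx", "cy" (the principal point, pixels), "R" (3x3) and "t" (3): a world point X has camera coordinates R X + t; the wrist camera has in their place "mount" (4x4, takes a point from camera to tool coordinates, whose origin is the TCP and whose axes are the flange's). Camera axes: x right, y down, z forward; pixel columns grow to the right and rows downward; lengths in m; the calibration is good to about 2 mm. A picture is of the moment at which its call begins: read the wrist's pose just before it. calibration takes no time and is no camera call.
- bot.close_job(): hands the job in, once; it reports no verdict.
The state is a dict: "t": time; "joint_positions": joint angles; "qvel": joint speeds; "effort": joint torques, N m; "eef_pos": TCP position; "tcp_rot": TCP orientation; "contact_force": force on the tool from outside, world axes, zero at the start; "wrist_torque": the same for the moment, N m; "finger_gap": opening from 0.0 (shut) to 1.0 (fully open).
Only numpy, scipy, OpenCV 4.12 (cv2) and the standard library are available. Lean on these libraries where they do the work, as an engineer would, in place of code of your own. Each camera call takes 0.05 s, during which the arm holds its last target.

## Task

Lock the casting frame: take the T-handled key out of its wooden stand, lower it into the bore of the frame's lock boss and feel gently for the hidden spindle, turning the key until its slotted foot drops over the drive tongue and sits fully home. Then turn the key clockwise until its handle lies along the length of the frame, and leave it standing there, seated. Never force the key against the lock, and do not disturb the other things on the bench.

Things in the scene. Friction and masses are not known exactly. Their poses are not given: they have to be found in the camera images.
- key: T-handled key, 300 g, upright in the wooden stand: round steel drum 40 mm thick (z = 0 to 45 mm), stem 24 mm, collar 32 mm at z = 74 to 88 mm, dark wooden bar on top. Origin: centre of its foot, z up the stem, x along the bar. Across the foot runs an open slot 10 mm wide, 12 mm deep, along x like the bar. The same after a half turn. May be gripped with 60 N.
- key_bar (a point): middle of the key's wooden cross bar, 99 mm above the foot. The bar is 90 mm long (key's x), 14 mm wide (y, the way to pinch it) and 22 mm high (z = 88 to 110 mm), with a brass band near each end
- stand: light wooden block 80 x 80 x 45 mm, fixed to the bench; origin at the centre of its underside. In its top a hole 44 mm in diameter and 30 mm deep in which the key stands, foot 15 mm above the bench
- frame: casting frame, fixed: dark steel plate 200 x 110 x 12 mm, aluminium lock boss 64 x 64 mm on its near end (top 67 mm above the bench), blue mould liner on the far part (top 58 mm). Origin at bench height under the axis of the boss's bore; x along the plate's length to the liner (plate x = -55 to 145 mm), z up. Locked, the key's bar lies along this x, at a hard stop 0.02 rad beyond.
- bore_mouth (a point): centre of the upright bore's mouth in the top of the boss, 67 mm above the bench: 42.5 mm in diameter, 4 mm chamfer, 55 mm deep; the lock's steel spindle sits inside on the bore axis and turns with about 0.35 N m of friction, so a key lightly pressed on it does not turn it
- tongue_top (a point): top of the spindle's drive tongue on the bore axis, 39 mm above the bench: 37 mm long, 7 mm wide, 10 mm high, flat-topped. This point does not turn with it. Unlocked, the tongue lies 0.35 to 1.75 rad anticlockwise (from above) of the frame's x; the angle is not measured. A foot that does not match rests here. Press with 4 to 10 N; keep the key's force on the lock below 40 N.
- shoulder (a point): the spindle's shoulder round the tongue, on the bore axis, 29 mm above the bench: here the foot rests when fully home. Turned to within about 0.1 rad of the tongue, the key drops these last 10 mm
- sanding_block: bystander, loose: brown sanding block 60 x 110 x 35 mm, origin under its centre
- wax_block: bystander, loose: green wax block 50 x 70 x 30 mm, origin under its centre
- try_square: bystander, loose: steel try square 159 x 100 x 18 mm lying flat, origin under its middle
- flat_file: bystander, loose: flat file with green handle, 24 x 250 x 20 mm, lying near the front edge, origin under its middle

How it is judged:
On the way, in this order (a step that is already met when the one before it is completed fails the run):
1. the key's foot sits fully home over the spindle's tongue while the lock is still open (z of key in the frame of frame below 0.0325 m and horizontal distance between key and frame below 0.004 m and angle between key's own z axis and vertical below 0.06 rad and angle between the x axis of key and the x axis of frame, either way round above 0.2 rad), for 0.1 s.
2. the seated key has been turned until its bar lies along the frame (z of key in the frame of frame below 0.0325 m and horizontal distance between key and frame below 0.004 m and angle between key's own z axis and vertical below 0.06 rad and angle between the x axis of key and the x axis of frame, either way round below 0.13 rad), for 0.2 s.
At the end, for the whole second after the job is handed in: The key stands in the lock boss, foot fully home (less than 32.5 mm above the frame's underside, within 4 mm of the bore axis, tilted less than 0.06 rad), its bar within 0.13 rad of the frame's length, released and at rest (all of step 2 and linear speed of key below 0.02 m/s and contact force between the fingers and key below 0.1 N); the robot touches nothing.
It fails at once if the key pressed or wrenched against the lock with more than 40 N (contact force between key and frame above 40 N).
It fails at once if another loose thing on the bench was disturbed (moved more than 25 mm) (distance of any of sanding_block, wax_block, try_square, flat_file from where it was at the start of the episode above 0.025 m).
It also fails if it takes over 67 s, if anything falls off the work surface, if the arm or the gripper's body presses on something with over 40 N, if the wrist force passes 120 N, or if a joint passes its speed limit or range.

## Working session

There is one attempt and no reset: what is moved stays moved. The work goes in short steps, Python scripts to look and compute and a tool call to move; the robot and the scene stay as the last step left them, time stands still between calls to the robot, and variables do not carry over. Pictures are saved under pics/ and viewed, and the job is handed in when it is done.

Besides the shell and the picture viewer there is one more tool, called as a command line: name --pt "numbers of a row" for each row, then --argument value for the rest. arm_command: Moves the arm, as the interface text tells. Its arguments: {"type":"object","properties":{"moves":{"type":"array","items":{"type":"array","items":{"type":"number"}}},"grip_force":{"type":"number"}},"required":["moves"]}

```bash
mkdir -p pics; python3 - <<'E'
from station import bot
import cv2,numpy as np
o=bot.get_obs();print(o, bot.tcp_to_grasp)
for n in("top","side"):
    im,d=bot.get_image(n);np.savez(f"pics/{n}0.npz",im=im,d=d)
    cv2.imwrite(f"pics/{n}0.png",im[:,:,::-1]);print(n,bot.calibration(n))
print(bot.calibration("wrist"))
E
```

```text
{'t': 0.0, 'joint_positions': array([-1.16741091e+00,  3.53621871e-01,  1.63416671e+00,  3.17974381e-05,
        1.15519663e+00, -2.40680894e-03]), 'qvel': array([-1.76679593e-05,  5.33974941e-04,  1.42080262e-03, -9.91594684e-04,
        1.63809829e-03,  2.77905553e-05]), 'effort': array([-1.44418271e-03, -6.05243540e+01, -3.42069912e+01, -8.78757282e-05,
        9.42415703e-03, -2.29746445e-05]), 'eef_pos': array([ 0.24652855, -0.57378825,  0.23056416]), 'tcp_rot': array([-3.07581118e+00, -6.32756583e-01,  3.90685205e-04]), 'contact_force': array([-0.24007706,  0.61207038,  0.09584666]), 'wrist_torque': array([0.01777372, 0.04211605, 0.03105446]), 'finger_gap': 0.9975608742546703} 0.0187
top {'fovy': 50.9465853111293, 'cx': 326.18823318022856, 'cy': 205.63425980734098, 'R': array([[ 0.01275035, -0.99979431,  0.01577235],
       [-0.98995089, -0.01484334, -0.14063044],
       [ 0.14083562, -0.01382077, -0.98993652]]), 't': array([0.27168562, 0.51531985, 0.86961676])}
side {'fovy': 48.82551271559511, 'cx': 318.92959970728924, 'cy': 203.63995465928252, 'R': array([[ 0.97023205, -0.24162757,  0.016306  ],
       [-0.13916802, -0.61138569, -0.77899923],
       [ 0.19819695,  0.75354075, -0.62681282]]), 't': array([-0.4511448 ,  0.32257186,  0.63620035])}
{'fovy': 61.449294288741775, 'cx': 322.0500598888826, 'cy': 201.7342726324633, 'mount': array([[ 7.58753924e-04, -9.54339211e-01, -2.98724111e-01,
         7.63105820e-02],
       [ 9.99999705e-01,  6.88985973e-04,  3.38865751e-04,
        -6.32079275e-04],
       [-1.17576151e-04, -2.98724280e-01,  9.54339452e-01,
        -1.42023631e-01],
       [ 0.00000000e+00,  0.00000000e+00,  0.00000000e+00,
         1.00000000e+00]])}
```

View pics/top0.png

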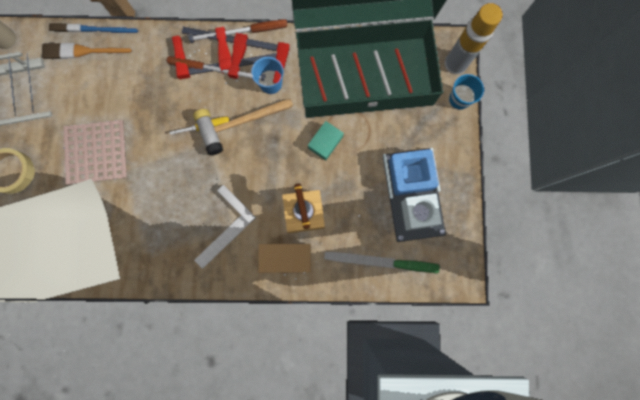

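View pics/side0.png

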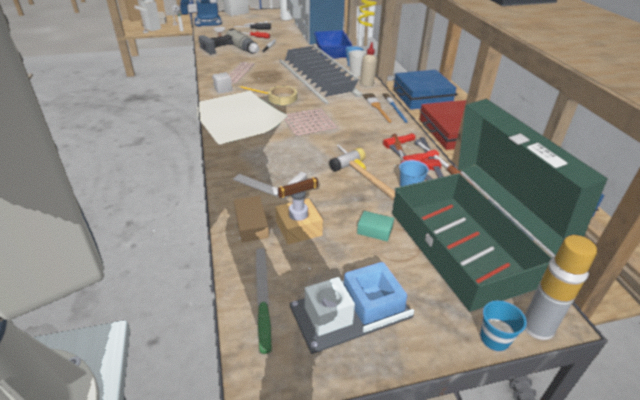

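The top view shows the key bar running about (298,185) to (306,225) in the stand, the boss bore at about (423,211) and the blue liner at (415,170). Next I'll measure these.

```bash
cat > h.py <<'E'
import numpy as np,cv2
from station import bot
from scipy.spatial.transform import Rotation as Ro
def cam(n,o=None):
    c=bot.calibration(n);f=200/np.tan(np.radians(c['fovy']/2))
    if n=='wrist':
        Rt=Ro.from_rotvec(o['tcp_rot']).as_matrix();M=c['mount']
        Rc=Rt@M[:3,:3];p=Rt@M[:3,3]+o['eef_pos']
    else: Rc=c['R'].T;p=-Rc@c['t']
    return f,c['cx'],c['cy'],Rc,p
def ray(C,uv,z):
    f,cx,cy,R,p=C;uv=np.atleast_2d(uv).astype(float)
    d=np.c_[(uv[:,0]-cx)/f,(uv[:,1]-cy)/f,np.ones(len(uv))]@R.T
    return p+d*((z-p[2])/d[:,2])[:,None]
def cloud(C,d):
    f,cx,cy,R,p=C;v,u=np.mgrid[:400,:640]
    q=np.stack([(u-cx)/f*d,(v-cy)/f*d,d],-1)
    return q@R.T+p
E
python3 - <<'E'
from h import *
z=np.load('pics/top0.npz');im,d=z['im'],z['d'];C=cam('top')
print(ray(C,[[298,185],[306,225],[302,205]],.114), ray(C,[[423,211],[386,151],[444,235],[398,241],[438,151]],[.067,.012,.012,.012,.012]))
P=cloud(C,d)
for u,v in [(301,195),(302,205),(305,222),(405,200),(423,211)]: print(u,v,P[v,u])
a=cv2.resize(im[130:290,180:460],None,fx=2.8,fy=2.8,interpolation=cv2.INTER_CUBIC);cv2.imwrite('pics/z1.png',a[:,:,::-1])
E
```

```text
[[0.54043934 0.33605515 0.114     ]
 [0.46149029 0.31873886 0.114     ]
 [0.50070383 0.32733976 0.114     ]] [[0.49860059 0.0779259  0.067     ]
 [0.64103081 0.14529766 0.012     ]
 [0.45345832 0.01910619 0.012     ]
 [0.43893009 0.1204849  0.012     ]
 [0.64304651 0.02761299 0.012     ]]
301 195 [0.51866593 0.32919154 0.1251798 ]
302 205 [0.49905414 0.32682939 0.12554151]
305 222 [0.46638373 0.32046549 0.12326133]
405 200 [0.52357919 0.11202998 0.05184099]
423 211 [0.5021525  0.07130089 0.0402341 ]
```

View pics/z1.png

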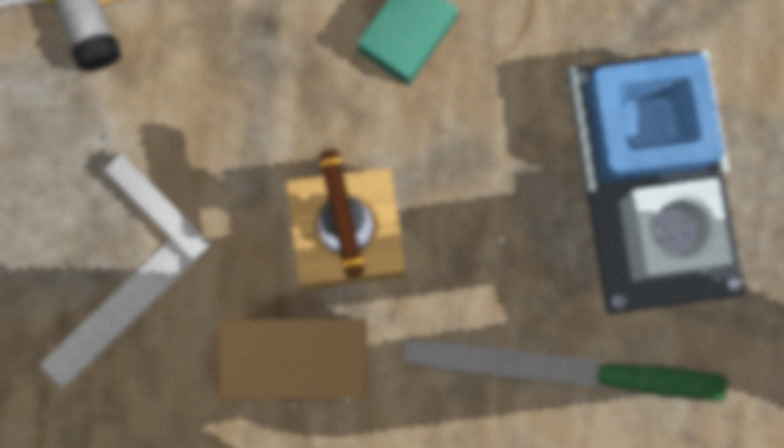

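arm_command --pt "0 0 0 2.45 -2.48 -0.1 1" --pt "0 0 0 2.45 -2.48 -0.1 1" --pt "0 0 0 2.45 -2.48 -0.1 1" --pt "0 0 0 2.45 -2.48 -0.1 1" --pt "0 0 0 2.45 -2.48 -0.1 1" --pt "0 0 0 2.45 -2.48 -0.1 1" --pt "0 0 0 2.45 -2.48 -0.1 1" --pt "0 0 0 2.45 -2.48 -0.1 1" --pt "0 0 0 2.45 -2.48 -0.1 1" --pt "0 0 0 2.45 -2.48 -0.1 1" --grip_force 60

```text
t: 0.93
eef_pos: [0.374, -0.248, 0.2412]
tcp_rot: [-3.077, -0.633, 0.0]
contact_force: [0.4, 0.1, -0.2]
finger_gap: 1.0
```

arm_command --pt "0 0 0 2.45 -2.48 -0.1 1" --pt "0 0 0 2.45 -2.48 -0.1 1" --pt "0 0 0 2.45 -2.48 -0.1 1" --pt "0 0 0 2.45 -2.48 -0.1 1" --pt "0 0 0 2.45 -2.48 -0.1 1" --pt "0 0 0 2.45 -2.48 -0.1 1" --pt "0 0 0 2.45 -2.48 -0.1 1" --pt "0 0 0 2.45 -2.48 -0.1 1" --pt "0 0 0 2.45 -2.48 -0.1 1" --pt "0 0 0 2.45 -2.48 -0.1 1"

```text
t: 1.77
eef_pos: [0.5012, 0.0767, 0.2512]
tcp_rot: [3.077, 0.633, -0.0]
contact_force: [0.9, -1.0, 0.9]
finger_gap: 0.996
```

arm_command --pt "0 0 0.1 0 0 0 1" --pt "0 0 0.1 0 0 0 1" --pt "0 0 0 0 0 0 1" --pt "0 0 0 0 0 0 1" --pt "0 0 0 0 0 0 1" --pt "0 0 0 0 0 0 1" --pt "0 0 0 0 0 0 1" --pt "0 0 0 0 0 0 1" --pt "0 0 0 0 0 0 1" --pt "0 0 0 0 0 0 1"

```text
t: 2.6
eef_pos: [0.5011, 0.0748, 0.2513]
tcp_rot: [-3.125, -0.323, -0.0]
contact_force: [0.1, -0.4, 1.1]
finger_gap: 1.0
```

```bash
cat > w.py <<'E'
import sys
from h import *
o=bot.get_obs();im,d=bot.get_image('wrist');n=sys.argv[1]
np.savez(f'pics/{n}.npz',im=im,d=d,p=o['eef_pos'],r=o['tcp_rot'])
cv2.imwrite(f'pics/{n}.png',im[:,:,::-1]);R=Ro.from_rotvec(o['tcp_rot']).as_matrix()
print(o['t'],o['eef_pos'],'yaw',np.arctan2(R[1,0],R[0,0]),'z',R[:,2],o['contact_force'],o['joint_positions'])
E
python3 w.py w1
```

```text
2.6 [0.50114875 0.07476463 0.25134109] yaw 0.20589395546769676 z [ 1.12826441e-04  2.63963654e-05 -9.99999993e-01] [ 0.13134962 -0.43392343  1.05868171] [1.45127258e-01 1.47303231e-01 1.85979575e+00 1.08158534e-05
 1.13437821e+00 1.51002506e+00]
```

View pics/w1.png

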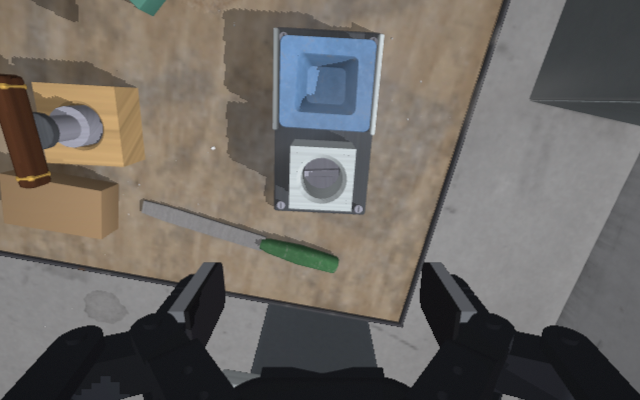

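The wrist view shows the bore at (323,180) and the liner above it, with the drive tongue apparently visible as a line inside the bore. I'll zoom in on it.

```bash
python3 - <<'E'
from h import *
z=np.load('pics/w1.npz');im,d=z['im'],z['d']
a=cv2.resize(im[130:220,265:385],None,fx=6,fy=6,interpolation=cv2.INTER_CUBIC);cv2.imwrite('pics/z2.png',a[:,:,::-1])
C=cam('wrist',{'eef_pos':z['p'],'tcp_rot':z['r']});P=cloud(C,d)
for u,v in [(323,172),(323,180),(310,190),(295,150),(350,150),(350,205),(295,205),(335,60),(290,60)]: print(u,v,P[v,u])
Z=P[...,2]
for lo,hi,ur in [(.060,.072,0),(.05,.0625,1)]:
    m=((Z>lo)&(Z<hi)&(P[...,0]>.4)&(P[...,0]<.7)&(P[...,1]>0)&(P[...,1]<.18)).astype(np.uint8)
    k=cv2.connectedComponentsWithStats(m);print(k[2],k[3])
E
```

```text
323 172 [0.4999217  0.0739919  0.03849041]
323 180 [0.48870357 0.07159934 0.02766124]
310 190 [0.47931863 0.08390868 0.04551323]
295 150 [0.52160621 0.10643542 0.0663519 ]
350 150 [0.53256998 0.05413839 0.06635654]
350 205 [0.4777947  0.04120287 0.06603086]
295 205 [0.46648332 0.09622609 0.06670313]
335 60 [0.61090475 0.08557408 0.0436985 ]
290 60 [0.60109414 0.12664532 0.05596741]
[[     0      0    640    400 253245]
 [   289    145     68     66   2755]] [[319.47681494 199.74068195]
 [321.63121597 177.37604356]]
[[     0      0    640    400 250029]
 [   279     35     98     97   5661]
 [   292    143     64      6    107]
 [   316    157      1      1      1]
 [   319    157      1      1      1]
 [   326    156      1      2      2]
 [   313    159      1      1      1]
 [   330    159      1      1      1]
 [   308    160      4      3      4]
 [   334    161      2      2      2]
 [   305    165      1      1      1]
 [   339    166      2      1      2]
 [   303    168      1      1      1]
 [   301    170      2      2      2]
 [   301    173     43     27    185]] [[319.34386011 202.20719197]
 [326.2554319   81.36477654]
 [323.14953271 145.42056075]
 [316.         157.        ]
 [319.         157.        ]
 [326.         156.5       ]
 [313.         159.        ]
 [330.         159.        ]
 [309.5        160.75      ]
 [334.5        161.5       ]
 [305.         165.        ]
 [339.5        166.        ]
 [303.         168.        ]
 [301.5        170.5       ]
 [321.82702703 190.56756757]]
```

View pics/z2.png

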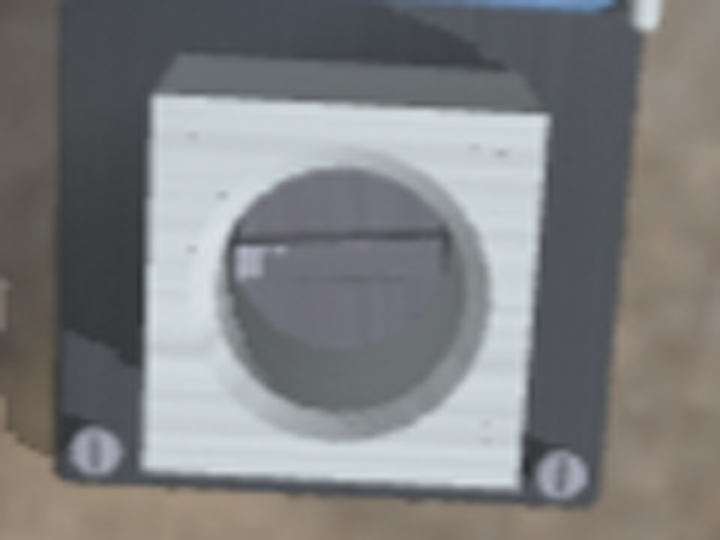

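```bash
cat > fr.py <<'E'
import sys
from h import *
z=np.load(f'pics/{sys.argv[1]}.npz');im,d=z['im'],z['d']
C=cam('wrist',{'eef_pos':z['p'],'tcp_rot':z['r']});P=cloud(C,d);Z=P[...,2]
R=(P[...,0]>.42)&(P[...,0]<.6)&(P[...,1]>0)&(P[...,1]<.16)
m=R&(Z>.0640)&(Z<.069)
q=(P[m][:,:2]*1000).astype(np.float32);print('zmed',np.median(Z[m]))
r=cv2.minAreaRect(q);print('boss',r)
m8=m.astype(np.uint8);cs,h=cv2.findContours(m8,cv2.RETR_CCOMP,cv2.CHAIN_APPROX_NONE)
for c in cs:
    if len(c)>40:
        w=ray(C,c[:,0,:],.067)[:,:2]*1000
        print(len(c),cv2.minAreaRect(w.astype(np.float32)),cv2.fitEllipse(w.astype(np.float32)))
b=np.array(r[0])/1000
D=np.hypot(P[...,0]-b[0],P[...,1]-b[1])<.0195
t=D&(Z>.0365)&(Z<.041);q=(P[t][:,:2]*1000).astype(np.float32)
print('tongue n',len(q),cv2.minAreaRect(q),np.median(Z[t]))
vx,vy,x0,y0=cv2.fitLine(q,cv2.DIST_L2,0,.01,.01).ravel();print('dir',np.arctan2(vy,vx),x0,y0)
# plate/liner orientation
m=R&(Z>.009)&(Z<.0145)
m=(P[...,0]>.42)&(P[...,0]<.68)&(P[...,1]>0)&(P[...,1]<.17)&(Z>.009)
q=(P[m][:,:2]*1000).astype(np.float32);print('all frame',cv2.minAreaRect(q))
E
python3 fr.py w1
```

```text
zmed 0.06627651292281575
boss ((498.5855712890625, 75.21623229980469), (64.52379608154297, 64.09547424316406), 8.965980529785156)
249 ((498.9444885253906, 75.25436401367188), (64.21021270751953, 63.85873031616211), 8.858728408813477) ((498.9625244140625, 75.2144775390625), (74.31657409667969, 74.56050109863281), 55.62642288208008)
157 ((498.8755798339844, 75.59056091308594), (47.09342575073242, 46.33857727050781), 64.9706039428711) ((499.2950439453125, 75.3741683959961), (45.72840118408203, 46.287498474121094), 156.4744110107422)
tongue n 222 ((498.8052978515625, 75.47303771972656), (7.1564178466796875, 35.73790740966797), 14.652778625488281) 0.038465810350204244
dir -1.3180547 498.8342 75.51719
all frame ((543.1851196289062, 82.12020111083984), (199.4208526611328, 149.7324981689453), 8.639532089233398)
```

arm_command --pt "0 0 -0.12 0 0 0 1" --pt "0 0 -0.12 0 0 0 1" --pt "0 0 -0.12 0 0 0 1" --pt "0 0 -0.12 0 0 0 1" --pt "0 0 -0.12 0 0 0 1" --pt "0 0 -0.12 0 0 0 1" --pt "0 0 -0.12 0 0 0 1" --pt "0 0 -0.12 0 0 0 1" --pt "0 0 -0.12 0 0 0 1" --pt "0 0 -0.12 0 0 0 1"

```text
t: 3.48
eef_pos: [0.5011, 0.0749, 0.2513]
tcp_rot: [-2.391, -2.038, 0.0]
contact_force: [-0.4, 0.0, -0.4]
finger_gap: 1.003
```

arm_command --pt "0 0 -0.12 0 0 0 1" --pt "0 0 -0.12 0 0 0 1" --pt "0 0 -0.12 0 0 0 1" --pt "0 0 -0.06 0 0 0 1" --pt "0 0 0 0 0 0 1" --pt "0 0 0 0 0 0 1" --pt "0 0 0 0 0 0 1" --pt "0 0 0 0 0 0 1" --pt "0 0 0 0 0 0 1" --pt "0 0 0 0 0 0 1"

```text
t: 4.32
eef_pos: [0.5011, 0.0749, 0.2513]
tcp_rot: [-1.922, -2.485, -0.0]
contact_force: [0.1, 0.5, -0.4]
finger_gap: 1.001
```

```bash
python3 w.py w2; python3 fr.py w2
```

```text
4.3167 [0.50111709 0.07491724 0.25128945] yaw 1.8251863004657964 z [-1.72043264e-05  2.61388168e-05 -1.00000000e+00] [ 0.14361751  0.45712078 -0.35136262] [ 1.45421778e-01  1.47412865e-01  1.85978651e+00  3.12882159e-05
  1.13440651e+00 -1.08981421e-01]
zmed 0.0662578838311565
boss ((498.64959716796875, 76.02909851074219), (64.30122375488281, 64.3757553100586), 8.808284759521484)
252 ((498.5882568359375, 76.42529296875), (63.84849166870117, 64.37642669677734), 8.875266075134277) ((498.63433837890625, 76.31083679199219), (74.6707763671875, 74.78341674804688), 37.08418655395508)
154 ((498.1529235839844, 76.97655487060547), (46.24243927001953, 46.81102752685547), 59.776451110839844) ((498.5013732910156, 76.73030853271484), (45.775997161865234, 46.03207015991211), 33.8059196472168)
tongue n 214 ((498.6711120605469, 75.40261840820312), (6.538974285125732, 35.394325256347656), 14.445537567138672) 0.03846623618575104
dir -1.3373928 498.89108 75.164856
all frame ((532.2791748046875, 91.39686584472656), (217.24147033691406, 129.8280792236328), 8.60110855102539)
```

View pics/w2.png

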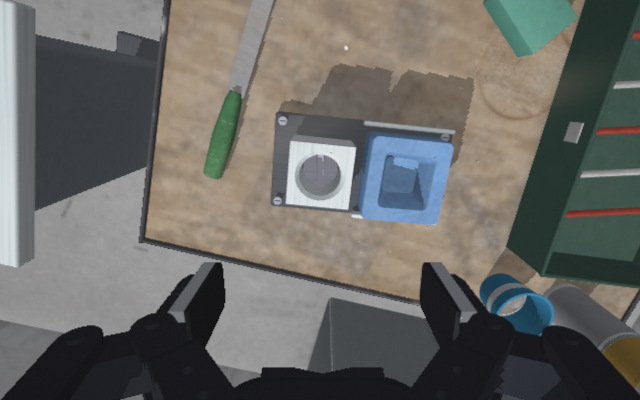

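The second view agrees to about 1 mm: bore axis ≈ (0.4988, 0.0757), frame yaw ≈ 0.155, tongue yaw ≈ 1.815. Next is the key.

arm_command --pt "0 0 0 3.46 0.9 0 1" --pt "0 0 0 3.46 0.9 0 1" --pt "0 0 0 3.46 0.9 0 1" --pt "0 0 0 3.46 0.9 0 1" --pt "0 0 0 3.46 0.9 0 1" --pt "0 0 0 3.46 0.9 0 1" --pt "0 0 0 3.46 0.9 0 1" --pt "0 0 0.12 0 0 0 1" --pt "0 0 0.12 0 0 0 1" --pt "0 0 0.12 0 0 0 1"

```text
t: 5.2
eef_pos: [0.5007, 0.326, 0.251]
tcp_rot: [-2.34, -2.096, 0.001]
contact_force: [-0.2, -0.6, 0.4]
finger_gap: 1.001
```

arm_command --pt "0 0 0.12 0 0 0 1" --pt "0 0 0.12 0 0 0 1" --pt "0 0 0.12 0 0 0 1" --pt "0 0 0.12 0 0 0 1" --pt "0 0 0.12 0 0 0 1" --pt "0 0 0.12 0 0 0 1" --pt "0 0 0.12 0 0 0 1" --pt "0 0 0.12 0 0 0 1" --pt "0 0 0.12 0 0 0 1" --pt "0 0 0.12 0 0 0 1"

```text
t: 6.03
eef_pos: [0.501, 0.3251, 0.2512]
tcp_rot: [3.115, 0.406, -0.0]
contact_force: [0.4, -0.7, -0.6]
finger_gap: 0.998
```

arm_command --pt "0 0 0.05 0 0 0 1" --pt "0 0 0 0 0 0 1" --pt "0 0 0 0 0 0 1" --pt "0 0 0 0 0 0 1" --pt "0 0 0 0 0 0 1" --pt "0 0 0 0 0 0 1" --pt "0 0 0 0 0 0 1" --pt "0 0 0 0 0 0 1" --pt "0 0 0 0 0 0 1" --pt "0 0 0 0 0 0 1"

```text
t: 6.87
eef_pos: [0.501, 0.3252, 0.2513]
tcp_rot: [-3.123, -0.339, -0.0]
contact_force: [-0.0, -0.3, 0.7]
finger_gap: 0.998
```

```bash
python3 w.py w3; cat > key.py <<'E'
import sys
from h import *
z=np.load(f'pics/{sys.argv[1]}.npz');im,d=z['im'],z['d']
C=cam('wrist',{'eef_pos':z['p'],'tcp_rot':z['r']});P=cloud(C,d);Z=P[...,2]
R=(abs(P[...,0]-.5)<.08)&(abs(P[...,1]-.325)<.08)
m=R&(Z>.119)&(Z<.130);q=(P[m][:,:2]*1000).astype(np.float32);print(len(q),np.median(Z[m]))
r=cv2.minAreaRect(q);print('bar',r);vx,vy,x0,y0=cv2.fitLine(q,cv2.DIST_L2,0,.01,.01).ravel();print('dir',np.arctan2(vy,vx),x0,y0)
m=R&(Z>.041)&(Z<.047);q=(P[m][:,:2]*1000).astype(np.float32);print('stand',cv2.minAreaRect(q),np.median(Z[m]))
m=R&(Z>.1);print('z spread bar ends',[ (np.median(Z[m&(P[...,0]>.52)]),np.median(Z[m&(P[...,0]<.48)]))])
m=R&(Z>.055)&(Z<.063);q=(P[m][:,:2]*1000).astype(np.float32);print('drumtop',cv2.minEnclosingCircle(q))
E
python3 key.py w3
```

```text
6.8667 [0.50101761 0.32516351 0.2513029 ] yaw 0.215952019363498 z [ 3.19212497e-05  2.05306078e-05 -9.99999999e-01] [-0.04155926 -0.26615804  0.69770006] [ 5.73164907e-01  2.91872165e-01  1.67361148e+00 -6.62007831e-08
  1.17607105e+00  1.92800924e+00]
1684 0.1239015947567578
bar ((498.35888671875, 326.55596923828125), (88.93316650390625, 14.226926803588867), 13.338944435119629)
dir 0.23664469 500.82855 327.0327
stand ((497.83294677734375, 326.2190856933594), (80.50486755371094, 80.02787017822266), 8.788734436035156) 0.04430421011830449
z spread bar ends [(np.float64(0.3256067122387745), np.float64(0.12399890971318148))]
drumtop ((497.72705078125, 326.3651428222656), 19.876794815063477)
```

View pics/w3.png

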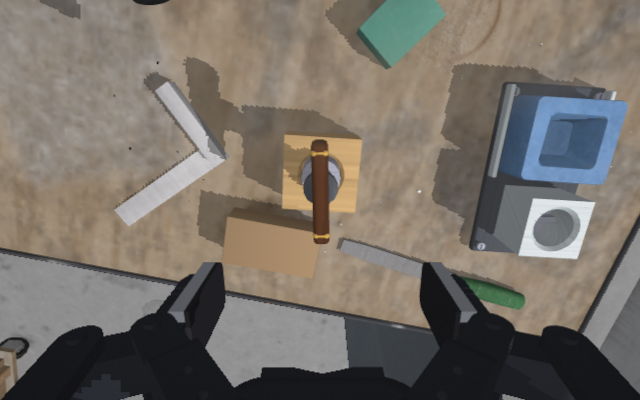

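arm_command --pt "0 0 -0.017 0 0 0 1" --pt "0 0 0 -0.23 -0.2 0 1" --pt "0 0 0 0 0 2 1" --pt "0 0 0 0 0 3 1" --pt "0 0 0 0 0 3 1" --pt "0 0 0 0 0 3 1" --pt "0 0 0 0 0 2 1" --pt "0 0 0 0 0 1 1" --pt "0 0 0 0 0 0.6 1" --pt "0 0 0 0 0 0 1"

```text
t: 7.75
eef_pos: [0.498, 0.3265, 0.1047]
tcp_rot: [3.12, 0.365, -0.002]
contact_force: [-0.7, -0.8, 0.5]
finger_gap: 0.998
```

arm_command --pt "0 0 0 0 0 0 -0.2" --pt "0 0 0 0 0 0 -0.4" --pt "0 0 0 0 0 0 -0.5" --pt "0 0 0 0 0 0 -0.6" --pt "0 0 0 0 0 0 -0.7" --pt "0 0 0 0 0 0 -1" --pt "0 0 0 0 0 0 -1" --pt "0 0 0 0 0 0 -1" --pt "0 0 0 0 0 0 -1" --pt "0 0 0 0 0 0 -1" --grip_force 60

```text
t: 8.58
eef_pos: [0.4987, 0.3267, 0.106]
tcp_rot: [-3.12, -0.365, -0.002]
contact_force: [0.3, -1.3, 6.0]
finger_gap: 0.149
```

```bash
python3 w.py w4
```

```text
8.5833 [0.49872041 0.32673133 0.10597638] yaw 0.23278425963188631 z [ 9.08017066e-04  4.59629696e-04 -9.99999482e-01] [ 0.28078434 -1.25213984  5.99371036] [ 5.77527337e-01  4.52322363e-01  1.79845139e+00 -1.42416806e-04
  8.89807220e-01  1.91562889e+00]
```

View pics/w4.png

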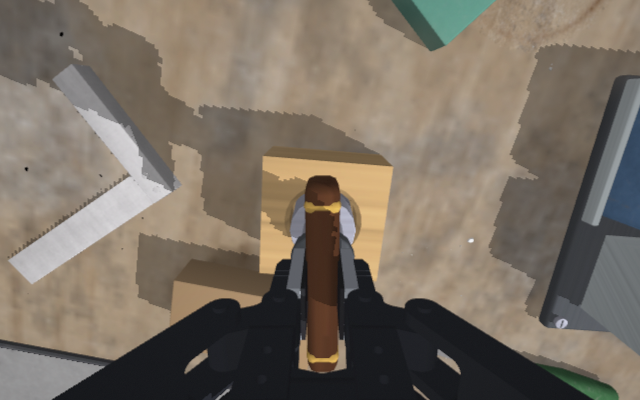

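Bar gripped (gap 0.149), with both fingers on the bar in the picture around (322,290). Lifting.

arm_command --pt "0 0 0 0 0 -0.3 -1" --pt "0 0 0 0 0 -0.5 -1" --pt "0 0 0 0 0 -1 -1" --pt "0 0 0 0 0 -1 -1" --pt "0 0 0 0 0 -1 -1" --pt "0 0 0 0 0 -1.5 -1" --pt "0 0 0 0 0 -1.5 -1" --pt "0 0 0 0 0 -1.2 -1" --pt "0 0 0 0 0 0 -1" --pt "0 0 0 0 0 0 -1"

```text
t: 9.47
eef_pos: [0.4987, 0.3268, 0.1863]
tcp_rot: [-3.119, -0.365, -0.003]
contact_force: [-0.1, 0.6, -4.9]
finger_gap: 0.152
```

```bash
python3 w.py w5; cat > kh.py <<'E'
import sys
from h import *
z=np.load(f'pics/{sys.argv[1]}.npz');im,d=z['im'],z['d'];hsv=cv2.cvtColor(im,cv2.COLOR_RGB2HSV)
o={'eef_pos':z['p'],'tcp_rot':z['r']};C=cam('wrist',o);P=cloud(C,d)
T=(P-z['p'])@Ro.from_rotvec(z['r']).as_matrix()
m=(abs(T[...,0])<.06)&(abs(T[...,1])<.012)&(T[...,2]>-.04)&(T[...,2]<.01)&(hsv[...,1]>90)
q=T[m]*1000;print(len(q),'x',np.percentile(q[:,0],[.5,99.5]),'y',np.percentile(q[:,1],[1,99]))
t=q[q[:,0]<1e9];top=q[(q[:,2]<np.median(q[:,2])+4)&(abs(q[:,1])<6)];print('zmed',np.median(top[:,2]),np.polyfit(top[:,0],top[:,2],1))
print(cv2.minAreaRect(top[:,:2].astype(np.float32)),cv2.fitLine(top[:,:2].astype(np.float32),cv2.DIST_L2,0,.01,.01).ravel())
# drum top ring / drum
m=(abs(T[...,0])<.04)&(abs(T[...,1])<.04)&(T[...,2]>.03)&(T[...,2]<.1)&(hsv[...,1]<60)
q=T[m]*1000;print('drum n',len(q),np.percentile(q[:,2],[5,50,95]))
ring=q[abs(q[:,2]-46)<3];print(len(ring),cv2.minEnclosingCircle(ring[:,:2].astype(np.float32)) if len(ring)>10 else None)
E
python3 kh.py w5
python3 - <<'E'
from h import *
im,d=bot.get_image('side');cv2.imwrite('pics/s5.png',cv2.resize(im[100:300,200:440],None,fx=3,fy=3,interpolation=cv2.INTER_CUBIC)[:,:,::-1])
E
```

```text
9.4667 [0.49874022 0.32684178 0.18628445] yaw 0.23277529099620223 z [ 0.00167139  0.00110431 -0.99999799] [-0.14371138  0.628491   -4.89654961] [5.77593554e-01 3.53860027e-01 1.74079958e+00 1.45334180e-05
 1.04492983e+00 1.91560666e+00]
6103 x [-43.53757213  44.19754567] y [-7.13764925  6.06697984]
zmed -18.100338305413334 [ 4.97056957e-03 -1.80440385e+01]
((-0.5733146667480469, -0.0015139579772949219), (89.8250961303711, 11.994245529174805), 0.006362050771713257) [ 9.999992e-01  1.256384e-03  4.637795e+00 -7.865393e-02]
drum n 1063 [45.38764821 46.89142319 77.29710826]
766 ((-0.6586003303527832, -0.40930095314979553), 19.914350509643555)
```

View pics/w5.png

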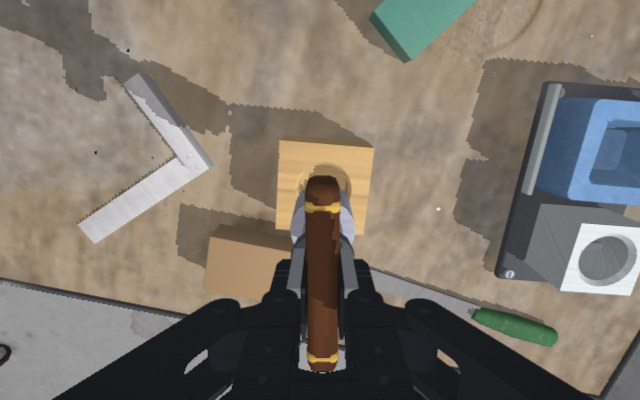

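View pics/s5.png

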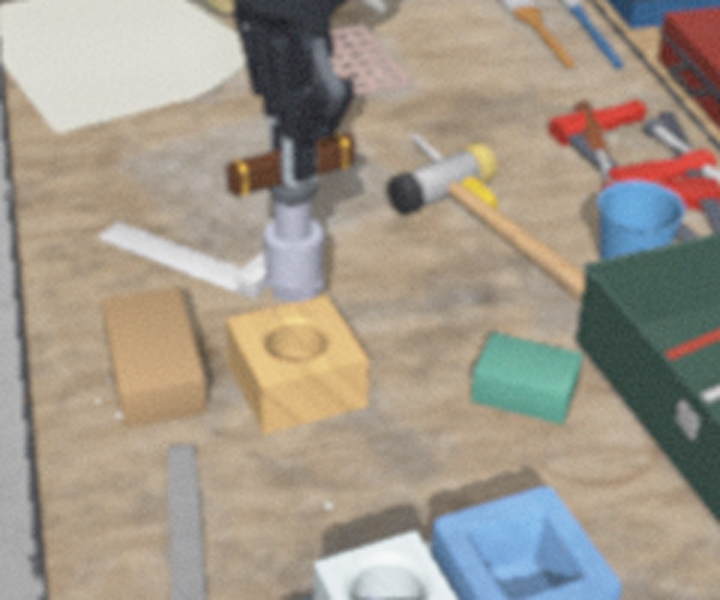

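The key hangs straight, offset from the TCP by about (-0.6, -0.3) mm in tool x, y. I'll turn it to the tongue's measured yaw and carry it over the bore.

arm_command --pt "0 0 -0.12 0 0 0 -1" --pt "0 0 -0.12 0 0 0 -1" --pt "0 0 -0.12 0 0 0 -1" --pt "0 0 -0.12 0 0 0 -1" --pt "0 0 -0.12 0 0 0 -1" --pt "0 0 -0.12 0 0 0 -1" --pt "0 0 -0.12 0 0 0 -1" --pt "0 0 -0.12 0 0 0 -1" --pt "0 0 -0.12 0 0 0 -1" --pt "0 0 -0.12 0 0 0 -1"

```text
t: 10.4
eef_pos: [0.4977, 0.3262, 0.184]
tcp_rot: [-2.363, -2.07, 0.003]
contact_force: [0.7, -0.7, -3.4]
finger_gap: 0.149
```

arm_command --pt "0 0 -0.12 0 0 0 -1" --pt "0 0 -0.12 0 0 0 -1" --pt "0 0 -0.12 0 0 0 -1" --pt "0 0 -0.022 0 0 0 -1" --pt "0 0 0 -1.5 -0.37 0 -1" --pt "0 0 0 -2.43 -0.61 0 -1" --pt "0 0 0 -2.43 -0.61 0 -1" --pt "0 0 0 -2.43 -0.61 0 -1" --pt "0 0 0 -2.43 -0.61 0 -1" --pt "0 0 0 -2.43 -0.61 0 -1"

```text
t: 11.23
eef_pos: [0.4974, 0.1839, 0.1848]
tcp_rot: [-1.939, -2.471, 0.002]
contact_force: [0.5, 0.7, -4.0]
finger_gap: 0.148
```

arm_command --pt "0 0 0 -2.43 -0.6 0 -1" --pt "0 0 0 -2.43 -0.6 0 -1" --pt "0 0 0 -2.43 -0.6 0 -1" --pt "0 0 0 -2.43 -0.6 0 -1" --pt "0 0 0 -0.93 -0.24 0 -1" --pt "0 0 0 0 0 0 -1" --pt "0 0 0 0 0 0 -1" --pt "0 0 0 0 0 0 -1" --pt "0 0 0 0 0 0 -1" --pt "0 0 0 0 0 0 -1"

```text
t: 12.07
eef_pos: [0.4982, 0.077, 0.1852]
tcp_rot: [-1.934, -2.476, -0.0]
contact_force: [0.2, -0.8, -4.0]
finger_gap: 0.154
```

```bash
python3 w.py w6;python3 kh.py w6
```

```text
12.0667 [0.49819406 0.07695439 0.1852044 ] yaw 1.815483096798646 z [-8.54284303e-05  1.34561016e-04 -9.99999987e-01] [ 0.22250263 -0.82741169 -3.9878539 ] [ 1.50180730e-01  2.18959045e-01  1.93396398e+00  1.74575104e-04
  9.88733972e-01 -9.46020205e-02]
6038 x [-42.65750836  44.97193323] y [-6.65337184  6.48694818]
zmed -18.149053468915483 [ 3.92392992e-03 -1.80958830e+01]
((0.19934463500976562, 0.0009751319885253906), (89.7457275390625, 11.99276065826416), 0.002757957438006997) [ 1.0000000e+00 -2.1205671e-05  5.4853368e+00 -7.4739768e-03]
drum n 1096 [45.15789388 46.86120014 80.57016454]
773 ((0.18860964477062225, 0.2470688372850418), 19.835010528564453)
```

View pics/w6.png

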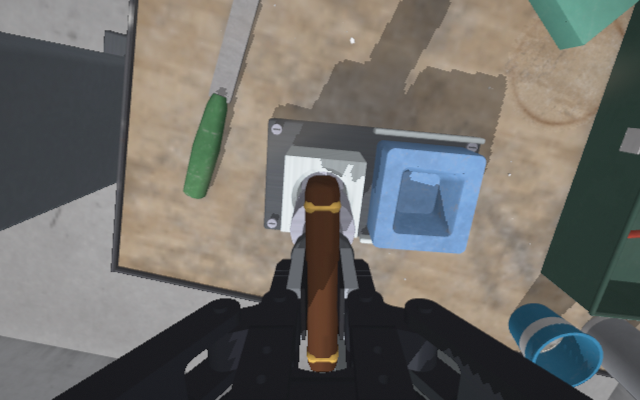

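arm_command --pt "0 0 0 -0.12 0.02 0 -1" --pt "0 0 0 0 0 0.5 -1" --pt "0 0 0 0 0 0.8 -1" --pt "0 0 0 0 0 0.5 -1" --pt "0 0 0 0 0 0.2 -1" --pt "0 0 0 0 0 0.2 -1" --pt "0 0 0 0 0 0.2 -1" --pt "0 0 0 0 0 0.2 -1" --pt "0 0 0 0 0 0 -1" --pt "0 0 0 0 0 0 -1"

```text
t: 12.95
eef_pos: [0.4987, 0.075, 0.1593]
tcp_rot: [-1.935, -2.475, 0.0]
contact_force: [0.4, 0.0, -3.9]
finger_gap: 0.148
```

```bash
python3 - <<'E'
from h import *
o=bot.get_obs();print(o['eef_pos'],o['contact_force'],o['wrist_torque'])
im,d=bot.get_image('side');cv2.imwrite('pics/s7.png',cv2.resize(im[200:360,240:440],None,fx=3.5,fy=3.5,interpolation=cv2.INTER_CUBIC)[:,:,::-1])
E
```

```text
[0.49869723 0.0750114  0.15926923] [ 0.40481045  0.04835265 -3.86654934] [ 0.03148136 -0.02038463  0.01772054]
```

View pics/s7.png

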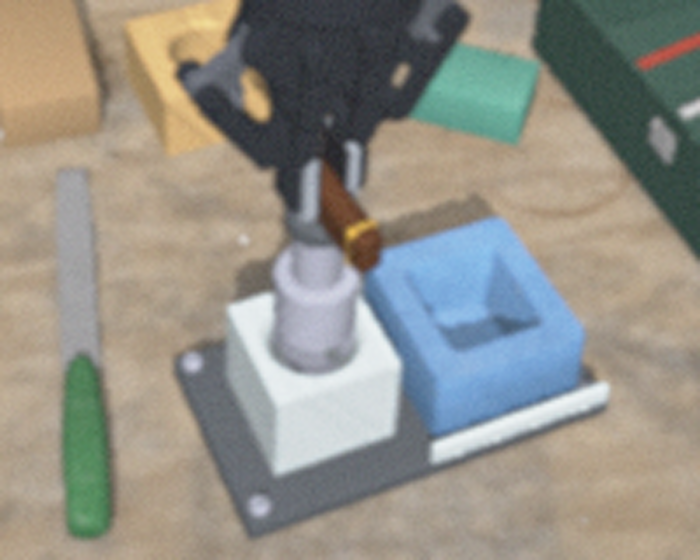

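The drum sits over the bore mouth. I'll correct y slightly and go down slowly.

arm_command --pt "0 0 0 0.08 0.02 0 -1" --pt "0 0 0 0 0 0.1 -1" --pt "0 0 0 0 0 0.1 -1" --pt "0 0 0 0 0 0.1 -1" --pt "0 0 0 0 0 0.1 -1" --pt "0 0 0 0 0 0.1 -1" --pt "0 0 0 0 0 0.1 -1" --pt "0 0 0 0 0 0 -1" --pt "0 0 0 0 0 0 -1" --pt "0 0 0 0 0 0 -1"

```text
t: 13.83
eef_pos: [0.4987, 0.0758, 0.1533]
tcp_rot: [-1.935, -2.475, 0.0]
contact_force: [-0.5, 0.9, -3.0]
finger_gap: 0.148
```

arm_command --pt "0 0 0 0 0 0.1 -1" --pt "0 0 0 0 0 0.1 -1" --pt "0 0 0 0 0 0.1 -1" --pt "0 0 0 0 0 0.1 -1" --pt "0 0 0 0 0 0.1 -1" --pt "0 0 0 0 0 0 -1" --pt "0 0 0 0 0 0 -1" --pt "0 0 0 0 0 0 -1" --pt "0 0 0 0 0 0 -1" --pt "0 0 0 0 0 0 -1"

```text
t: 14.67
eef_pos: [0.4987, 0.0758, 0.1483]
tcp_rot: [1.934, 2.475, 0.0]
contact_force: [-0.4, 0.5, -3.4]
finger_gap: 0.15
```

```bash
cat > ob.py <<'E'
from h import *
o=bot.get_obs();R=Ro.from_rotvec(o['tcp_rot']).as_matrix()
print(o['t'],o['eef_pos'],'yaw',np.arctan2(R[1,0],R[0,0]),R[:2,2],'F',o['contact_force'],'T',o['wrist_torque'],o['joint_positions'][5])
E
python3 ob.py
```

```text
14.6667 [0.49873449 0.07584847 0.14833908] yaw 1.8148176006556502 [1.36197669e-04 5.45770267e-06] F [-0.44107318  0.46171198 -3.43009212] T [-0.0472508  -0.03769703  0.02296156] -0.0960478818125413
```

The key is inside the bore with no contact. Going on toward the tongue top (expected at TCP z ≈ 0.130).

arm_command --pt "0 0 0 0 0 0.2 -1" --pt "0 0 0 0 0 0.2 -1" --pt "0 0 0 0 0 0.2 -1" --pt "0 0 0 0 0 0.2 -1" --pt "0 0 0 0 0 0.2 -1" --pt "0 0 0 0 0 0.2 -1" --pt "0 0 0 0 0 0.2 -1" --pt "0 0 0 0 0 0.1 -1" --pt "0 0 0 0 0 0 -1" --pt "0 0 0 0 0 0 -1"

```text
t: 15.5
eef_pos: [0.4987, 0.0758, 0.1332]
tcp_rot: [-1.935, -2.475, 0.0]
contact_force: [-0.7, 0.0, -4.4]
finger_gap: 0.146
```

arm_command --pt "0 0 0 0 0 0.1 -1" --pt "0 0 0 0 0 0.1 -1" --pt "0 0 0 0 0 0.1 -1" --pt "0 0 0 0 0 0.05 -1" --pt "0 0 0 0 0 0 -1" --pt "0 0 0 0 0 0 -1" --pt "0 0 0 0 0 0 -1" --pt "0 0 0 0 0 0 -1" --pt "0 0 0 0 0 0 -1" --pt "0 0 0 0 0 0 -1"

```text
t: 16.33
eef_pos: [0.4987, 0.0758, 0.1298]
tcp_rot: [1.935, 2.475, 0.0]
contact_force: [0.5, 0.0, -3.5]
finger_gap: 0.146
```

arm_command --pt "0 0 0 0 0 0.05 -1" --pt "0 0 0 0 0 0.05 -1" --pt "0 0 0 0 0 0.05 -1" --pt "0 0 0 0 0 0.05 -1" --pt "0 0 0 0 0 0 -1" --pt "0 0 0 0 0 0 -1" --pt "0 0 0 0 0 0 -1" --pt "0 0 0 0 0 0 -1" --pt "0 0 0 0 0 0 -1" --pt "0 0 0 0 0 0 -1"

```text
t: 17.17
eef_pos: [0.4987, 0.0758, 0.1278]
tcp_rot: [1.935, 2.475, 0.0]
contact_force: [0.8, 0.8, -2.6]
finger_gap: 0.148
```

arm_command --pt "0 0 0 0 0 0.1 -1" --pt "0 0 0 0 0 0.1 -1" --pt "0 0 0 0 0 0.1 -1" --pt "0 0 0 0 0 0 -1" --pt "0 0 0 0 0 0 -1" --pt "0 0 0 0 0 0 -1" --pt "0 0 0 0 0 0 -1" --pt "0 0 0 0 0 0 -1" --pt "0 0 0 0 0 0 -1" --pt "0 0 0 0 0 0 -1"

```text
t: 18.0
eef_pos: [0.4987, 0.0759, 0.1248]
tcp_rot: [1.935, 2.475, 0.0]
contact_force: [-0.3, 0.1, -2.8]
finger_gap: 0.151
```

```bash
python3 ob.py
```

```text
18.0 [0.49868826 0.07586623 0.12481846] yaw 1.8148292378412052 [5.73561026e-05 2.79603886e-05] F [-0.30458497  0.11529557 -2.78567333] T [ 0.00233519  0.02285885 -0.047275  ] -0.0960623708964632
```

No force and well below the tongue top, so the slot is over the tongue. Continuing to the shoulder.

arm_command --pt "0 0 0 0 0 0.1 -1" --pt "0 0 0 0 0 0.1 -1" --pt "0 0 0 0 0 0.1 -1" --pt "0 0 0 0 0 0.05 -1" --pt "0 0 0 0 0 0 -1" --pt "0 0 0 0 0 0 -1" --pt "0 0 0 0 0 0 -1" --pt "0 0 0 0 0 0 -1" --pt "0 0 0 0 0 0 -1" --pt "0 0 0 0 0 0 -1"

```text
t: 18.83
eef_pos: [0.4987, 0.0758, 0.1213]
tcp_rot: [1.935, 2.475, 0.0]
contact_force: [1.0, 0.6, -4.4]
finger_gap: 0.148
```

arm_command --pt "0 0 0 0 0 0.05 -1" --pt "0 0 0 0 0 0.05 -1" --pt "0 0 0 0 0 0 -1" --pt "0 0 0 0 0 0 -1" --pt "0 0 0 0 0 0 -1" --pt "0 0 0 0 0 0 -1" --pt "0 0 0 0 0 0 -1" --pt "0 0 0 0 0 0 -1" --pt "0 0 0 0 0 0 -1" --pt "0 0 0 0 0 0 -1"

```text
t: 19.67
eef_pos: [0.4987, 0.0758, 0.1203]
tcp_rot: [-1.935, -2.475, 0.0]
contact_force: [0.9, -0.7, -3.8]
finger_gap: 0.147
```

```bash
python3 ob.py
```

```text
19.6667 [0.49867549 0.07583357 0.12028184] yaw 1.8147666827629494 [-2.53797044e-05  5.04189967e-06] F [ 0.93556176 -0.71692008 -3.80584362] T [-0.01857357 -0.0108532   0.04758886] -0.09604406119637725
```

arm_command --pt "0 0 0 0 0 0.05 -1" --pt "0 0 0 0 0 0.05 -1" --pt "0 0 0 0 0 0 -1" --pt "0 0 0 0 0 0 -1" --pt "0 0 0 0 0 0 -1" --pt "0 0 0 0 0 0 -1" --pt "0 0 0 0 0 0 -1" --pt "0 0 0 0 0 0 -1" --pt "0 0 0 0 0 0 -1" --pt "0 0 0 0 0 0 -1"

```text
t: 20.5
eef_pos: [0.499, 0.0759, 0.1199]
tcp_rot: [1.934, 2.475, 0.001]
contact_force: [-2.6, -0.7, 5.8]
finger_gap: 0.144
```

```bash
python3 ob.py
```

```text
20.5 [0.49900911 0.07588283 0.11986141] yaw 1.8148528289173615 [6.94668213e-04 8.65502777e-05] F [-2.6171592  -0.65639013  5.8236863 ] T [-0.04556104  0.4854416  -0.00733347] -0.09609110051980213
```

Contact is about 10 N, with the foot at ≈ 29 mm, so it is fully home. I'll ease off slightly and start turning clockwise.

arm_command --pt "0 0 0 0 0 -0.05 -1" --pt "0 0 0 0 0 0 -1" --pt "0 0 0.03 0 0 0 -1" --pt "0 0 0.03 0 0 0 -1" --pt "0 0 0.03 0 0 0 -1" --pt "0 0 0.03 0 0 0 -1" --pt "0 0 0.03 0 0 0 -1" --pt "0 0 0.03 0 0 0 -1" --pt "0 0 0.03 0 0 0 -1" --pt "0 0 0 0 0 0 -1"

```text
t: 21.33
eef_pos: [0.4987, 0.0757, 0.1199]
tcp_rot: [2.184, 2.258, -0.0]
contact_force: [-0.8, -1.0, 3.1]
finger_gap: 0.148
```

```bash
python3 ob.py
```

```text
21.3333 [0.49866426 0.07574022 0.11989095] yaw 1.6040465344061035 [-5.01739622e-05 -3.15993120e-04] F [-0.77333839 -1.03094725  3.09683153] T [-0.19515757  0.31494549  0.19194406] 0.11498870678844375
```

arm_command --pt "0 0 0.05 0 0 0 -1" --pt "0 0 0.05 0 0 0 -1" --pt "0 0 0.05 0 0 0 -1" --pt "0 0 0.05 0 0 0 -1" --pt "0 0 0.05 0 0 0 -1" --pt "0 0 0.05 0 0 0 -1" --pt "0 0 0.05 0 0 0 -1" --pt "0 0 0.05 0 0 0 -1" --pt "0 0 0 0 0 0 -1" --pt "0 0 0 0 0 0 -1"

```text
t: 22.17
eef_pos: [0.4988, 0.0758, 0.1199]
tcp_rot: [2.586, 1.783, 0.0]
contact_force: [-0.7, -0.9, 2.2]
finger_gap: 0.147
```

```bash
python3 ob.py
```

```text
22.1667 [0.49881242 0.07581046 0.11990163] yaw 1.2071178742851616 [ 2.48984738e-04 -9.05382855e-05] F [-0.6604494  -0.8681198   2.18619479] T [-0.24238546  0.18972677  0.16417279] 0.5117311880331021
```

Turning freely with small forces, so I'll continue (1.052 rad left).

arm_command --pt "0 0 0.05 0 0 0 -1" --pt "0 0 0.05 0 0 0 -1" --pt "0 0 0.05 0 0 0 -1" --pt "0 0 0.05 0 0 0 -1" --pt "0 0 0.05 0 0 0 -1" --pt "0 0 0.05 0 0 0 -1" --pt "0 0 0.05 0 0 0 -1" --pt "0 0 0.05 0 0 0 -1" --pt "0 0 0.05 0 0 0 -1" --pt "0 0 0.05 0 0 0 -1"

```text
t: 23.0
eef_pos: [0.4989, 0.0757, 0.1199]
tcp_rot: [2.948, 1.085, 0.001]
contact_force: [-0.8, -2.8, 2.0]
finger_gap: 0.147
```

```bash
python3 ob.py
```

```text
23.0 [0.49892571 0.07572209 0.11987049] yaw 0.7051504382809701 [ 0.00046759 -0.00025073] F [-0.83891058 -2.82842594  2.04860365] T [-0.23502787  0.14134724  0.33057775] 1.0137915401839914
```

arm_command --pt "0 0 0.05 0 0 0 -1" --pt "0 0 0.05 0 0 0 -1" --pt "0 0 0.05 0 0 0 -1" --pt "0 0 0.05 0 0 0 -1" --pt "0 0 0.05 0 0 0 -1" --pt "0 0 0.05 0 0 0 -1" --pt "0 0 0.05 0 0 0 -1" --pt "0 0 0.05 0 0 0 -1" --pt "0 0 0.05 0 0 0 -1" --pt "0 0 0 0 0 0 -1"

```text
t: 23.83
eef_pos: [0.499, 0.0757, 0.1199]
tcp_rot: [3.116, 0.399, 0.001]
contact_force: [0.6, -1.8, 2.5]
finger_gap: 0.148
```

```bash
python3 ob.py
```

```text
23.8333 [0.49899516 0.07567936 0.11989071] yaw 0.25498367172070513 [ 0.00060693 -0.00033526] F [ 0.59181778 -1.77696524  2.50564633] T [-0.55720177  0.01422012  0.1753722 ] 1.464017745300768
```

Last 0.1 rad, slowly, then hold.

arm_command --pt "0 0 0.03 0 0 0 -1" --pt "0 0 0.03 0 0 0 -1" --pt "0 0 0.02 0 0 0 -1" --pt "0 0 0.02 0 0 0 -1" --pt "0 0 0 0 0 0 -1" --pt "0 0 0 0 0 0 -1" --pt "0 0 0 0 0 0 -1" --pt "0 0 0 0 0 0 -1" --pt "0 0 0 0 0 0 -1" --pt "0 0 0 0 0 0 -1"

```text
t: 24.67
eef_pos: [0.4989, 0.0758, 0.1199]
tcp_rot: [3.132, 0.243, 0.001]
contact_force: [0.6, -3.9, 4.7]
finger_gap: 0.147
```

```bash
python3 ob.py; python3 w.py w8; python3 kh.py w8
```

```text
24.6667 [0.49887707 0.07580709 0.11989268] yaw 0.1551567392889422 [ 3.85852832e-04 -5.03297435e-05] F [ 0.58561646 -3.86095173  4.72087301] T [-0.80547595 -0.14200601  0.29510082] 1.563636113347857
24.6667 [0.49887707 0.07580709 0.11989268] yaw 0.1551567392889422 z [ 3.85852832e-04 -5.03297435e-05 -9.99999924e-01] [ 0.58561646 -3.86095173  4.72087301] [ 1.47901611e-01  3.11275178e-01  1.98643010e+00 -1.42761790e-04
  8.43513156e-01  1.56363611e+00]
6069 x [-43.52116819  44.13330383] y [-7.16564575  6.12165366]
zmed -18.149083831540487 [ 4.85725866e-03 -1.80945280e+01]
((-0.5361137390136719, -0.0033211708068847656), (89.70246124267578, 11.989225387573242), 0.0002809223660733551) [ 9.9999946e-01 -1.0252595e-03  4.5886045e+00 -9.2824161e-02]
drum n 6692 [46.47428234 53.82968643 87.13060736]
758 ((-0.8132575154304504, 0.1432066708803177), 19.962736129760742)
```

View pics/w8.png

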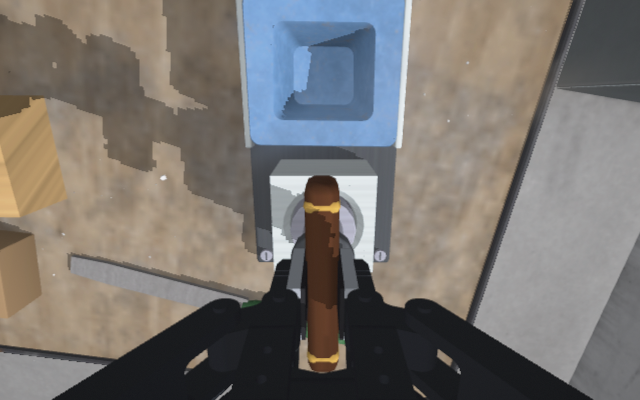

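The bar at (322,270) lies parallel to the frame edges. Releasing gently, then withdrawing.

arm_command --pt "0 0 0 0 0 0 -0.7" --pt "0 0 0 0 0 0 -0.6" --pt "0 0 0 0 0 0 -0.4" --pt "0 0 0 0 0 0 -0.2" --pt "0 0 0 0 0 0 0" --pt "0 0 0 0 0 0 0.3" --pt "0 0 0 0 0 0 0.6" --pt "0 0 0 0 0 0 0.6" --pt "0 0 0 0 0 0 0.6" --pt "0 0 0 0 0 0 0.6"

```text
t: 25.55
eef_pos: [0.4987, 0.0759, 0.1198]
tcp_rot: [-3.132, -0.243, -0.0]
contact_force: [0.1, 0.0, 0.2]
finger_gap: 0.801
```

arm_command --pt "0 0 0 0 0 -0.5 0.6" --pt "0 0 0 0 0 -1 0.6" --pt "0 0 0 0 0 -2 0.6" --pt "0 0 0 0 0 -2 0.6" --pt "0 0 0 0 0 -2 0.6" --pt "0 0 0 0 0 -2 0.6" --pt "0 0 0 0 0 -2 0.6" --pt "0 0 0 0 0 -1.5 0.6" --pt "0 0 0 0 0 0 0.6" --pt "0 0 0 0 0 0 0.6"

```text
t: 26.38
eef_pos: [0.4992, 0.0759, 0.251]
tcp_rot: [-3.132, -0.243, -0.004]
contact_force: [-0.0, 0.3, 0.0]
finger_gap: 0.8
```

```bash
python3 w.py w9; sed -e 's/abs(P\[...,0\]-.5)<.08)&(abs(P\[...,1\]-.325)<.08/abs(P[...,0]-.5)<.055)\&(abs(P[...,1]-.076)<.055/' -e 's/.119)/.133)/' -e 's/.130)/.144)/' key.py > key2.py; python3 key2.py w9; python3 fr.py w9 | head -3
```

```text
26.3833 [0.49917204 0.0759224  0.25098112] yaw 0.15478866644955958 z [ 2.44873940e-03  3.82461535e-04 -9.99996929e-01] [-0.00779732  0.28550711  0.03530537] [1.47957283e-01 1.43440695e-01 1.86526299e+00 1.91186582e-05
 1.13041060e+00 1.56395681e+00]
1854 0.13787583975633833
bar ((498.4020690917969, 75.28463745117188), (89.60932159423828, 14.163376808166504), 10.538887977600098)
dir 0.17866783 501.14572 75.730896
stand ((513.5402221679688, 80.42465209960938), (33.87075424194336, 51.579986572265625), 7.202950954437256) 0.04561835055894814
z spread bar ends [(np.float64(0.32394070412833254), np.float64(0.13804723120897094))]
drumtop ((529.2952270507812, 85.1043930053711), 50.231746673583984)
zmed 0.06628448719437427
boss ((498.6727600097656, 75.21955871582031), (64.36386108398438, 64.16874694824219), 9.01695728302002)
189 ((501.8595275878906, 55.01923751831055), (63.229042053222656, 23.392925262451172), 9.414116859436035) ((503.3854064941406, 54.97590255737305), (26.53142738342285, 71.44979095458984), 99.6636962890625)
  return _methods._mean(a, axis=axis, dtype=dtype,
  ret = ret.dtype.type(ret / rcount)
Traceback (most recent call last):
  File "fr.py", line 18, in <module>
    vx,vy,x0,y0=cv2.fitLine(q,cv2.DIST_L2,0,.01,.01).ravel();print('dir',np.arctan2(vy,vx),x0,y0)
                ~~~~~~~~~~~^^^^^^^^^^^^^^^^^^^^^^^^^
cv2.error: OpenCV(4.12.0) /io/opencv/modules/imgproc/src/linefit.cpp:50: error: (-215:Assertion failed) count > 0 in function 'fitLine2D_wods'
```

View pics/w9.png

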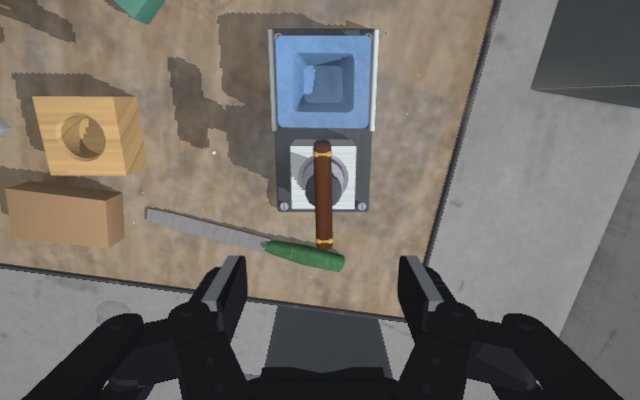

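```bash
python3 -c "
from station import bot
print(bot.get_obs()['contact_force'],bot.close_job())"
```

```text
the job is handed in; nothing more can be done
[ 0.44771555 -0.51178377  0.15688521] None
```

The key is seated in the lock boss and turned clockwise to the locked position. It is released, and the job was handed in at about 26.4 s of the 67 s allowed. No verdict is reported on hand-in.

- **Seating:** The drive tongue was visible inside the bore in the wrist pictures, at about 1.66 rad anticlockwise of the frame's x. I turned the key to that angle before lowering it, so it dropped over the tongue first time without a search. It first met resistance with about 10 N at the foot height for fully home (≈ 29 mm).
- **Turning:** The key went round about 1.66 rad to lie along the frame. The tool force read after each move stayed under about 7 N.
- **Last checks after release:**

| Check | Reading | Limit |
|---|---|---|
| Bar against the frame's length | about 0.027 rad | 0.13 rad |
| Key axis from bore axis | about 0.3 mm | 4 mm |
| Foot height, from bar top at 138–139 mm | about 29 mm | 32.5 mm |
| Gripper | open, about 13 cm above the key | touching nothing |

- **Bystanders:** The file, sanding block and wax block look undisturbed in the last picture. The try square was mostly out of view there and was not measured again.
- **What disagreed:** Camera measurements from different wrist angles differed by about 0.8 mm. Before release I had set the bar to 0.155 rad, matching the frame, so the 0.027 rad is a small shift on release or measuring error. The last picture's check for the tongue found no points because the key now covers it.

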